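Press the insert into the drawer knob and hold it home

TASK

Knobs are being fitted with threaded inserts on the small arbor press. First drop the finished drawer knob, the one standing by itself on the bench, into the slatted wooden crate; then flip the press's safety catch back, clear of the lever's stop lug, and only after that pull the lever down until the brass insert is pressed flush into the next knob, which is waiting under the ram. Finish while holding the lever down with the press bearing firmly on the insert (the glue has to grab, and the lever springs up if let go), and leave everything else on the bench where it stands.

Things in the scene. Friction and masses are not known exactly. Their poses are not given: they have to be found in the camera images.
- finished_knob: finished dark wooden drawer knob, loose, 30 g, standing by itself on the bench on its face, screw end up: head 39 mm across (widest 8 mm above its face), neck 18 mm across at 24 mm, screw end 25 mm across, 34 mm tall, brass insert flush in its top. Origin: centre of its underside, z up
- crate: open slatted crate of pale wood, fixed, outside 200 mm along its x, 160 mm along its y, 75 mm high, walls 7 mm; two finished knobs already stand in it near its +x wall. Origin: centre of its underside
- press: grey cast-iron arbor press, fixed. Origin: on the bench under the ram's axis; its front faces its own -x, z up. Base 270 by 132 mm (x from -110 to +160), column behind the ram, head 72 mm wide (y), x -45 to +148 and z 165 to 265 mm; the steel ram, 25 mm square, stands up out of the head to 298 mm. Lever and safety catch are on its -y side
- press_lever (a joint): lever of the press, rad: 0 = up, where a spring keeps it; grows as the handle is pulled down to the front; hard stop at 1.05. Hinge along the press's y. The ram sinks 18 mm per rad, meets the insert at 0.4 to 0.5 rad and has it flush at about 0.8; from there to the stop the sprung foot presses ever harder. Takes 3 to 10 N at the handle; let go, it springs back up
- lever_pivot (a point): point on the lever's hinge axis, in the plane of the lever bar; 30 mm behind the ram's axis, 72 mm out to the press's -y side, 215 mm above the bench
- lever_handle (a point): centre of the round black plastic grip on the lever's end, 24 mm thick, 84 mm long along the bar, 178 mm from lever_pivot. At joint 0 the bar rises 0.56 rad towards the press's front (grip centre 310 mm above the bench); at the stop it hangs 0.49 rad below level. Can be pinched from above along the press's y, or pushed down
- catch (a joint): safety catch, a steel pawl on the -y side of the head above the lever hub, rad: near 0 = engaged (its tooth stands in front of the lug on the hub and blocks the lever); grows as it is flipped up and back towards the press's rear (+x), stop at 1.1; clear of the lug from about 0.3. Stiff hinge: takes about 1 N at the tab and stays where it is left
- catch_pivot (a point): hinge axis of the catch (along the press's y): 78 mm behind the ram's axis, 47 mm out to -y, 252 mm above the bench
- catch_tab (a point): point on the front (-x) face of the catch's upright thumb tab, 16 mm under its top edge. With the catch engaged it is 60 mm in front of and 48 mm above catch_pivot. Tab 18 mm wide (y), 6 mm thick, its top 316 mm above the bench; push it to the press's +x from the front, or pinch it, following the arc about catch_pivot
- new_insert: brass threaded insert, 10 mm across, standing 5 to 7 mm proud in the top of the next knob, which is like the finished one and is held screw end up in a nest on the press's anvil under the ram, its top 86 mm above the bench. Origin: centre of the insert's top face: 86 mm above the bench when flush. It moves stiffly (12 N) and stays where it is pushed
- press_foot: round steel foot, 25 mm across, on a stiff spring under the ram, which presses on the insert with 24 N or more once the insert is flush and the lever is pulled further. Origin: centre of its underside, 100 mm above the bench with the lever up
- paint_tube0: metal paint tube, 110 mm long, lying on the bench; leave alone
- paint_tube1: another paint tube; leave alone
- screwdriver: screwdriver lying on the bench; leave alone
- glue_bottle: white glue bottle, 44 mm across, 115 mm tall; leave alone
- sanding_block: cork sanding block, 95 by 60 by 33 mm; leave alone
- insert_jar: clear open jar of brass inserts, 68 mm across, 60 mm tall; leave alone
Things that resemble listed ones, but are neither listed nor needed, are in the scene too. What is shaped like the finished_knob but pink is not meant.

How it is judged:
By the outcome, as a careful person would: the job done as asked, in the order asked, and still so for the second after the job is handed in, while the arm keeps its last pose, push and grip.
It also fails if it takes over 69 s, if anything falls off the work surface, if the arm or the gripper's body presses on something with over 40 N, if the wrist force passes 120 N, or if a joint passes its speed limit or range.

ROBOT

A 7-joint arm with a two-finger parallel gripper is mounted at the origin on the work surface. World frame = base frame: x ahead of the robot, y to its left, z up, the work surface at z = 0. Lengths are in m, angles in rad, forces in N, time in s.
With the tool pointing down it reaches from about 0.4 to 0.85 m from the base axis. Payload 4.5 kg.
Tool frame: the origin (TCP) lies at the very end of the fingers, on their centre line; the grasp point (between the pads) lies 19 mm behind it (grip_point_offset is the distance from the TCP to the grasp point, in m); z points along the fingers, y is the line along which they close (so a half turn about z gives the same grasp; the last joint's range is limited). The gripper opens to 88 mm and grips with 3 to 60 N. Pads are 18 mm wide; open, the fingers measure 123 mm over their backs; the gripper's body (75 mm by 187 mm) begins 45 mm behind the grasp point.
Start: joints at [-1.152, 0.689, -0.195, 1.565, 0.157, 0.902, -0.215], TCP at [0.235, 0.579, 0.239] pointing down, gripper open.
Joint ranges: [-3.01, 3.01], [-0.46, 2.08], [-1.47, 1.51], [0.13, 2.56], [-1, 4.14], [0.04, 2.09], [-2.66, 2.66]. Speed limits (rad/s): [2.57, 2.57, 3.14, 3.14, 3.14, 3.14, 3.14].

INTERFACE

Orientations are given as a unit quaternion [x, y, z, w].
In Python, from plant import get_state, snapshot, camera_params, finish_job, grip_point_offset gives the robot as it stands.
- The arm moves only by the tool tcp_steps, called after "Call:" in YAML: its name, and indented under it one key for each argument. Schema: {"type":"object","properties":{"steps":{"type":"string"},"grip_n":{"type":"number"},"only":{"type":"string"},"quiet":{"type":"boolean"},"lines":{"type":"string"}},"required":["steps"],"additionalProperties":false}. steps is a string of 1 to 10 rows, parted by a bar, with the numbers parted by commas; each row has 7 numbers: the opening from 0.0 (shut) to 1.0 (fully open), then dx, dy, dz in units of 25 mm, then a rotation vector rx, ry, rz in units of 0.25 rad; each row is the pose to reach, as a shift and turn from the pose commanded when the call began, along the tool's axes at that moment; what a row does not reach only later rows make up. A row lasts 1/10 s, in which the tool goes at most 0.05 m and 0.15 rad, less where a joint would pass 70% of its speed; a pose out of reach is approached as far as the arm can. The fingers move at their own pace and stop on an object; grip_n is the grip in N (left out, the last holds). Time passes only in rows, so rows that do not move let the fingers close. The tool returns the time, the measured TCP pose, the force, the opening and the grip force at its end. only (a regular expression) keeps the lines of the reply that match it, lines (a string "A,B") keeps lines A to B, and quiet returns only ok. Input that does not fit is refused with a message, and nothing moves.
- get_state(): the state, without advancing time (a new reading comes with each control period).
- snapshot(name): name is "scene" or "top" or "wrist"; returns (picture, depth): 384x512x3 uint8, red, green, blue; 384x512 float32, m along the optical axis (not along the pixel's ray), 0 where there is no reading.
- camera_params(name): a dict with "fx", "fy", "cx", "cy" (pixels), "rvec" (rotation vector, rad) and "tvec" (3), from world to camera coordinates, as OpenCV has them. Camera axes: x right, y down, z forward; pixel columns grow to the right and rows downward; lengths in m; the calibration is good to about 2 mm. A picture is of the moment at which its call begins: read the wrist's pose just before it. camera_params takes no time and is no camera call; for the wrist camera it gives the pose at the moment of the call.
- finish_job(): hands the job in; it is judged then, once.
The state is a dict: "clock": time; "q": joint angles; "qd": joint speeds; "joint_torque": joint torques, N m; "tool_pos": TCP position; "eef_rot": TCP orientation; "contact_force": force on the tool from outside, world axes, zero at the start; "moment": the same for the moment, N m; "opening": opening from 0.0 (shut) to 1.0 (fully open); "finger_force": force on a finger pad.
Only numpy, scipy, OpenCV 4.12 (cv2) and the standard library are available. Lean on these libraries where they do the work, as an engineer would, in place of code of your own. Each camera call takes 0.05 s, during which the arm holds its last target. There are 200 camera calls.

## Working session

There is one attempt and no reset: what is moved stays moved. The work goes in short steps, Python scripts to look and compute and a tool call to move; the robot and the scene stay as the last step left them, time stands still between calls to the robot, and variables do not carry over. Pictures are saved under pics/ and viewed, at most 10 in all, crops included, and the job is handed in when it is done.

```bash
ls; mkdir -p pics; cat > h.py <<'E'
import numpy as np, cv2
from plant import *
from scipy.spatial.transform import Rotation as R
def cam(n):
    p=camera_params(n); return p, cv2.Rodrigues(np.array(p["rvec"],float))[0], np.array(p["tvec"],float)
def grab(n):
    c=cam(n); im,d=snapshot(n); np.savez(f"{n}.npz",im=im,d=d,R=c[1],t=c[2],k=[c[0][k] for k in("fx","fy","cx","cy")]); return im,d
def load(n): return np.load(f"{n}.npz")
def cloud(z):
    fx,fy,cx,cy=z["k"]; d=z["d"]; v,u=np.mgrid[:384,:512]
    P=np.stack([(u-cx)/fx*d,(v-cy)/fy*d,d],-1); return (P-z["t"])@z["R"]
def proj(z,X):
    fx,fy,cx,cy=z["k"]; c=z["R"]@np.asarray(X)+z["t"]; return c[0]/c[2]*fx+cx,c[1]/c[2]*fy+cy
def ray(z,u,v):
    fx,fy,cx,cy=z["k"]; return -z["R"].T@z["t"], z["R"].T@np.array([(u-cx)/fx,(v-cy)/fy,1])
def tri(*obs):
    A=np.zeros((3,3));b=np.zeros(3)
    for z,u,v in obs:
        o,d=ray(z,u,v); d=d/np.linalg.norm(d); M=np.eye(3)-np.outer(d,d); A+=M;b+=M@o
    return np.linalg.solve(A,b)
E
python3 - <<'E'
from h import *
for n in("scene","top"):
    im,d=grab(n); cv2.imwrite(f"pics/{n}0.png",cv2.resize(im[...,::-1],(800,600),interpolation=cv2.INTER_CUBIC))
    print(n,load(n)["t"],-load(n)["R"].T@load(n)["t"],load(n)["k"])
s=get_state();print(s, grip_point_offset)
E
```

```text
pics
scene [-0.44499224 -0.003416    1.41086077] [ 0.92140229 -0.71958953  0.90651342] [373.48068059 373.48068059 258.6944409  187.9811854 ]
top [0.05147322 0.56887077 1.52031953] [0.24210232 0.02543583 1.60573174] [457.76323032 457.76323032 260.88646509 198.92826474]
{'clock': 0.1, 'q': array([-1.15223293,  0.68990657, -0.1945159 ,  1.56622027,  0.15730735,
        0.90248617, -0.21508914]), 'qd': array([ 0.00059896, -0.00137926,  0.0005845 , -0.00315251, -0.00060952,
       -0.00090898, -0.00016743]), 'joint_torque': array([-2.97989165e-03, -5.28506327e+01, -1.27139859e+00, -1.53837436e+01,
       -5.25640044e-02,  1.94594133e-03,  3.66861093e-05]), 'tool_pos': array([0.23442213, 0.57877259, 0.23799136]), 'eef_rot': array([ 1.91154887e-01,  9.81559548e-01, -8.09145120e-04, -9.44751989e-05]), 'contact_force': array([-0.27862427,  0.81497112,  0.17564802]), 'moment': array([ 0.04223096,  0.01935242, -0.02183091]), 'finger_force': 0.0, 'opening': 1.0039662804287253} 0.0187
```

View pics/scene0.png

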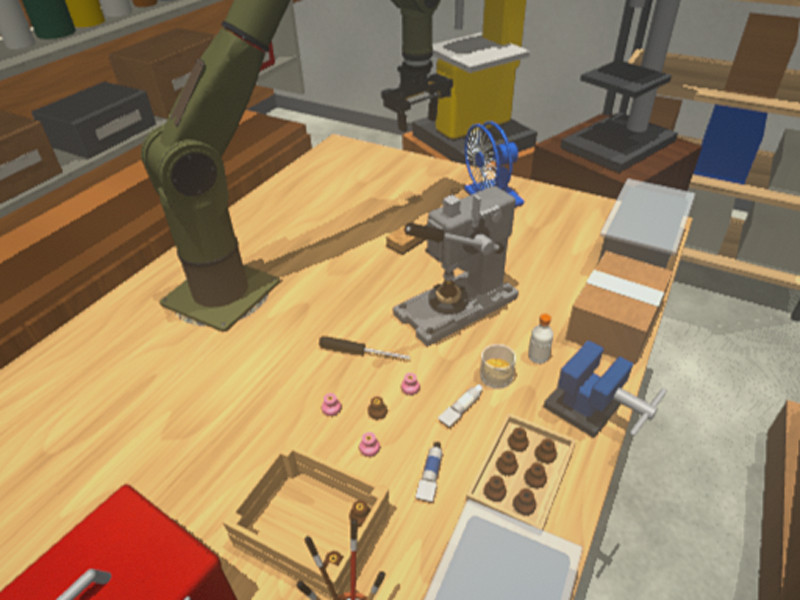

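View pics/top0.png

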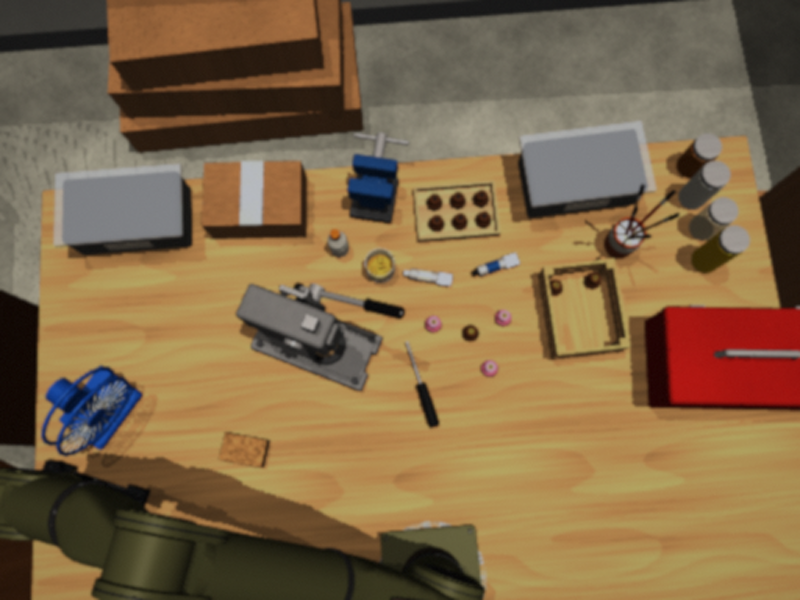

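The scene view shows the dark knob at (377,407) between three pink ones, with the crate at (305,525) and the press at (460,265). In the top view the knob is at (471,332), the crate is centred on (582,312), the ram top is at (310,323) and the lever grip is at (385,309).

```bash
python3 - <<'E'
from h import *
s=.64
S,T=load("scene"),load("top"); cs,ct=cloud(S),cloud(T)
for n,z,c,px in(("knobT",T,ct,(471,332)),("knobS",S,cs,(377,402)),("ramT",T,ct,(310,323)),("gripT",T,ct,(385,309)),("gripS",S,cs,(425,232))):
    u,v=px[0]*s,px[1]*s; print(n,u,v,c[int(round(v)),int(round(u))].round(4))
print("tri knob",tri((T,471*s,331*s),(S,377*s,400*s)))
# knob region in top: dark pixels, height
for nm,c in(("T",ct),("S",cs)):
    m=(np.hypot(*(c[...,:2]-ct[212,301][:2]).transpose(2,0,1))<.03)&(c[...,2]>.008)&(c[...,2]<.06); p=c[m]; print("knob",nm,len(p),p.min(0).round(4),p.max(0).round(4))
    t=p[p[:,2]>p[:,2].max()-.006]; print(t.mean(0).round(4))
# crate rim
p=ct[(ct[...,2]>.065)&(ct[...,2]<.085)]; g=ct[int(312*s),int(582*s)]; p=p[np.hypot(*(p[:,:2]-g[:2]).T)<.15]
print("crate",cv2.minAreaRect(p[:,:2].astype(np.float32)),p[:,2].mean(),g)
# press head
g=ct[int(323*s),int(310*s)]
for lo,hi in((.24,.275),(.282,.305),(.31,.33)):
    p=ct[(ct[...,2]>lo)&(ct[...,2]<hi)]; p=p[np.hypot(*(p[:,:2]-g[:2]).T)<.25]
    print(lo,len(p),cv2.minAreaRect(p[:,:2].astype(np.float32)),p.mean(0))
crop=lambda z,x,y,w,h,k:cv2.resize(z["im"][y:y+h,x:x+w,::-1],None,fx=k,fy=k,interpolation=cv2.INTER_CUBIC)
A=crop(T,140,170,120,90,5)
B=crop(S,240,110,100,110,4)
o=np.zeros((450,800,3),np.uint8);a=cv2.resize(A,(400,300));o[:300,:400]=a;o[:440,400:800]=B
cv2.imwrite("pics/crop1.png",o)
E
```

```text
knobT 301.44 212.48000000000002 [ 0.5171 -0.1307  0.043 ]
knobS 241.28 257.28000000000003 [ 0.5224 -0.1357  0.0357]
ramT 198.4 206.72 [0.5111 0.1917 0.3013]
gripT 246.4 197.76 [0.5201 0.0501 0.3294]
gripS 272.0 148.48 [0.5341 0.041  0.319 ]
tri knob [ 0.51991942 -0.13233616  0.03483252]
knob T 92 [ 0.5032 -0.1592  0.0081] [ 0.545  -0.1121  0.043 ]
[ 0.5188 -0.1292  0.0398]
knob S 135 [ 0.5005 -0.1533  0.0081] [ 0.5386 -0.116   0.0371]
[ 0.5196 -0.1338  0.0344]
crate ((0.5604872107505798, -0.41408205032348633), (0.22347812354564667, 0.2279859185218811), 2.964977741241455) 0.07456569321725261 [ 0.54947261 -0.39151573  0.00641533]
0.24 1578 ((0.5518696904182434, 0.21959541738033295), (0.2192632108926773, 0.11408628523349762), 64.1815414428711) [0.54055968 0.23568837 0.26395768]
0.282 153 ((0.5319585800170898, 0.15748965740203857), (0.1845838874578476, 0.07402440160512924), 78.98905181884766) [0.52948651 0.15704489 0.29589268]
0.31 111 ((0.5433536171913147, 0.10592033714056015), (0.18968559801578522, 0.025425173342227936), 71.6733627319336) [0.53095612 0.07236742 0.32061602]
```

View pics/crop1.png

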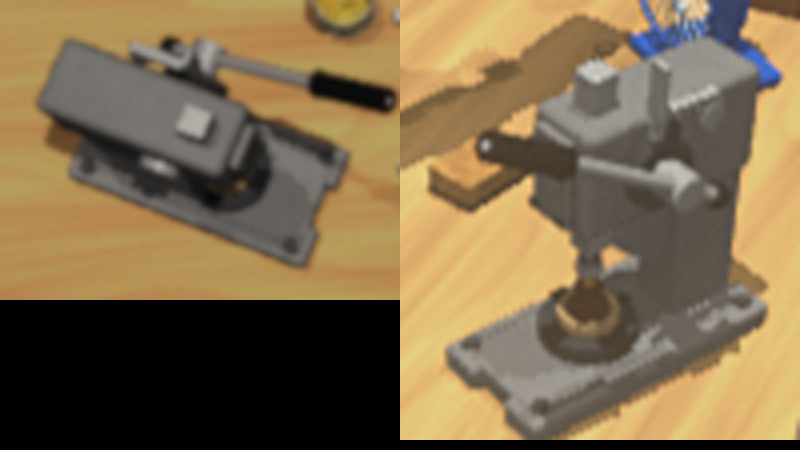

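```bash
cat >> h.py <<'E'
def go(p,ydir=None):
    "shift in tool axes (and turn about tool z) to reach world p with tool y along ydir"
    s=get_state(); r=R.from_quat(s["eef_rot"]); d=r.inv().apply(np.array(p)-s["tool_pos"]); out=[d.round(4)]
    if ydir is not None:
        y=r.inv().apply([*ydir,0]); a=np.arctan2(-y[0],y[1]); a=(a+np.pi/2)%np.pi-np.pi/2; out.append(round(a,3))
    out+=["tcp",s["tool_pos"].round(4),"t",s["clock"]]; print(*out)
E
python3 - <<'E'
from h import *
from scipy.optimize import least_squares
S,T=load("scene"),load("top")
l=lambda r:(.03-r*np.cos(.56),-.072,.215+r*np.sin(.56))
obs=[(T,(0,0,.298),(198.2,206.6)),(S,(0,0,.298),(289.25,128)),(T,l(.22),(257.6,200)),(S,l(.22),(261.25,147)),(S,(.021,-.047,.316),(305,125.5)),
 (S,(-.11,-.066,.02),(268,213)),(S,(.03,-.085,.215),(319,158))]
f=lambda q:np.concatenate([np.array(proj(z,[*(R.from_euler('z',q[2]).apply(X)[:2]+q[:2]),X[2]]))-px for z,X,px in obs])
r=least_squares(f,[.51,.19,1.26]);print(r.x,r.fun.reshape(-1,2).round(1).tolist())
np.save("press.npy",r.x)
print("ram",tri((T,198.2,206.6),(S,289.25,128)),"gripend",tri((T,257.6,200),(S,261.25,147)))
s=.64
C=[]
for u,v in((541,266),(612,262),(627,350),(552,357)):
    o,d=ray(T,u*s,v*s); C.append((o+d*(.075-o[2])/d[2])[:2])
C=np.array(C);print(C.round(3),C.mean(0),[np.linalg.norm(C[i]-C[i-1]).round(3) for i in range(4)])
go([.5195,-.1325,.25],(-.95,.31))
E
```

```text
[0.51715445 0.19396449 1.09058309] [[-0.9, -1.4], [0.4, -1.0], [-1.5, 0.9], [-0.7, -1.7], [0.0, 0.8], [4.7, 4.8], [-5.9, 0.7]]
ram [0.51493118 0.19270112 0.29401694] gripend [0.5121588  0.01807601 0.32936312]
[[ 0.645 -0.298]
 [ 0.641 -0.456]
 [ 0.442 -0.461]
 [ 0.441 -0.297]] [ 0.54217552 -0.37813317] [np.float64(0.204), np.float64(0.158), np.float64(0.198), np.float64(0.163)]
[-0.5312 -0.5523 -0.011 ] 1.502 tcp [0.2344 0.5788 0.238 ] t 0.1
```

Units first: shifts go in units of 25 mm and turns go in units of 0.25 rad. So -0.24 m is -9.6, -0.205 m is -8.2, 1.5 rad is 6.

Call:
tcp_steps:
  steps: "0.7,0,0,-2,0,0,0.6 | 0.7,0,0,-4,0,0,1.2 | 0.7,0,0,-6,0,0,1.8 | 0.7,-1.2,-1.2,-7.2,0,0,2.4 | 0.7,-2.6,-2.6,-7.2,0,0,3 | 0.7,-4,-4,-7.2,0,0,3.6 | 0.7,-5.4,-5.4,-7.2,0,0,4.2 | 0.7,-6.8,-6.8,-7.2,0,0,4.8 | 0.7,-8.2,-8.2,-7.2,0,0,5.4 | 0.7,-9.6,-9.6,-7.2,0,0,6"
  grip_n: 20

```text
clock: 1.1
tool_pos: [0.3671, 0.2646, 0.4186]
eef_rot: [0.811, 0.585, -0.0, -0.0]
contact_force: [1.7, -0.8, -0.5]
opening: 0.705
finger_force: 0.0
```

```bash
python3 - <<'E'
from h import *
go([.5195,-.1325,.2],(-.95,.31))
E
```

```text
[-0.329   0.2697  0.2185] -0.005 tcp [0.3671 0.2646 0.4186] t 1.1
```

Call:
tcp_steps:
  steps: "0.7,-1.4,1.2,0,0,0,0 | 0.7,-2.8,2.4,0,0,0,0 | 0.7,-4.4,3.6,0,0,0,0 | 0.7,-5.8,4.8,0,0,0,0 | 0.7,-7.2,6,0,0,0,0 | 0.7,-8.6,7.2,0,0,0,0 | 0.7,-10,8.4,0.8,0,0,0 | 0.7,-11.2,9.2,2,0,0,0 | 0.7,-12.4,10,3.2,0,0,0 | 0.7,-13.16,10.8,4.4,0,0,0"

```text
clock: 2.1
tool_pos: [0.5216, -0.1324, 0.3074]
eef_rot: [0.81, 0.587, -0.0, 0.0]
contact_force: [0.5, 0.5, 0.2]
opening: 0.702
finger_force: 0.0
```

```bash
python3 - <<'E'
from h import *
go([.5195,-.1325,.15],(-.95,.31))
im,d=grab("wrist"); z=load("wrist"); c=cloud(z)
print(proj(z,[.5195,-.1325,.034]))
cv2.imwrite("pics/w1.png",im[...,::-1])
E
```

```text
[-0.0006 -0.0019  0.1574] -0.001 tcp [ 0.5216 -0.1324  0.3074] t 2.1
(np.float64(255.48133669805844), np.float64(157.75780747648932))
```

View pics/w1.png

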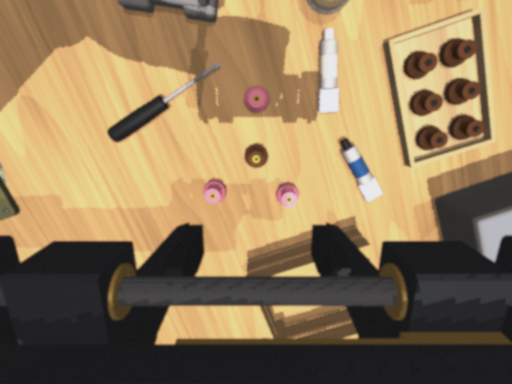

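The insert of the dark knob is at (256.5,158), within 1 px of my projection. The pink knobs at (214,190), (288,193) and (257,98) are clear of the finger line.

Call:
tcp_steps:
  steps: "0.7,0,-0.08,2,0,0,0 | 0.7,0,-0.08,4,0,0,0 | 0.7,0,-0.08,6,0,0,0 | 0.7,0,-0.08,8,0,0,0 | 0.7,0,-0.08,8,0,0,0"

```text
clock: 2.65
tool_pos: [0.5154, -0.127, 0.1027]
eef_rot: [0.809, 0.588, -0.004, -0.006]
contact_force: [-1.2, 1.0, 0.9]
opening: 0.701
finger_force: 0.0
```

```bash
python3 - <<'E'
from h import *
W1=dict(load("wrist"))
im,d=grab("wrist"); z=load("wrist")
print("pred",proj(z,[.5195,-.1325,.034])); np.savez("w1.npz",**W1)
# insert = yellowish bright blob near prediction
u,v=map(int,proj(z,[.5195,-.1325,.034])); x0,y0=max(u-60,0),max(v-60,0)
c=im[y0:y0+120,x0:x0+120]; cv2.imwrite("pics/w2.png",cv2.resize(c[...,::-1],None,fx=4,fy=4,interpolation=cv2.INTER_CUBIC)); print(x0,y0)
go([.5195,-.1325,.005],(-.95,.31))
E
```

```text
pred (np.float64(264.3698023652255), np.float64(205.44816242095408))
204 145
[-0.0037  0.0037  0.1013] 0.002 tcp [ 0.5179 -0.128   0.1064] t 2.7
```

View pics/w2.png

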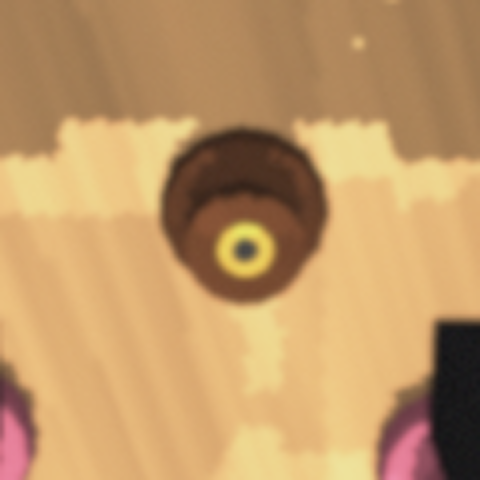

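The insert shows at crop (245,250), which is full-frame (265.3,207.5).

```bash
python3 - <<'E'
from h import *
p=tri((np.load("w1.npz"),256.5,158),(load("wrist"),265.25,207.5));print(p)
go([.5197,-.1328,.005],(-.95,.31))
E
```

```text
[ 0.52077126 -0.13210013  0.04079583]
[-0.0039  0.004   0.1013] 0.002 tcp [ 0.5179 -0.128   0.1064] t 2.7
```

Converted, 0.045 m is 1.8, 0.02 m is 0.8.

Call:
tcp_steps:
  steps: "0.7,0,0,0.8,0,0,0 | 0.7,0,0,1.8,0,0,0 | 0.7,0,0,1.8,0,0,0 | 0.7,0,0,1.8,0,0,0 | 0.7,0,0,1.8,0,0,0"

```text
clock: 3.2
tool_pos: [0.5218, -0.1293, 0.0661]
eef_rot: [0.809, 0.588, 0.001, 0.001]
contact_force: [-0.9, -0.2, -1.0]
opening: 0.7
finger_force: 0.0
```

```bash
python3 - <<'E'
from h import *
go([.5202,-.1325,.006],(-.95,.31))
E
```

```text
[-0.0036 -0.0008  0.0601] 0.001 tcp [ 0.5218 -0.1293  0.0661] t 3.2
```

Converted, 0.058 m is 2.32, 0.03 m is 1.2.

Call:
tcp_steps:
  steps: "0.7,-0.12,-0.04,1.2,0,0,0 | 0.7,-0.12,-0.04,2.32,0,0,0 | 0.7,-0.12,-0.04,2.32,0,0,0 | 0.7,-0.12,-0.04,2.32,0,0,0 | 0.2,-0.12,-0.04,2.32,0,0,0 | 0.2,-0.12,-0.04,2.32,0,0,0 | 0.0,-0.12,-0.04,2.32,0,0,0 | 0.0,-0.12,-0.04,2.32,0,0,0 | 0.0,-0.12,-0.04,2.32,0,0,0 | 0.0,-0.12,-0.04,2.32,0,0,0"
  grip_n: 15

```text
clock: 4.2
tool_pos: [0.519, -0.1315, 0.0066]
eef_rot: [0.809, 0.588, 0.001, 0.001]
contact_force: [-0.5, 0.2, 6.2]
opening: 0.424
finger_force: 15.0
```

Converted, -0.03 m is -1.2, -0.13 m is -5.2.

Call:
tcp_steps:
  steps: "0.0,0,0,-1.2,0,0,0 | 0.0,0,0,-2.8,0,0,0 | 0.0,0,0,-4.4,0,0,0 | 0.0,0,0,-5.2,0,0,0 | 0.0,0,0,-5.2,0,0,0 | 0.0,0,0,-5.2,0,0,0"

```text
clock: 4.8
tool_pos: [0.5182, -0.1311, 0.1356]
eef_rot: [0.809, 0.588, 0.0, -0.0]
contact_force: [0.7, 0.7, 0.6]
opening: 0.424
finger_force: 15.0
```

```bash
python3 - <<'E'
from h import *
go([.52,-.378,.137],(-.95,.31))
E
```

```text
[-0.2343  0.0779 -0.0015] 0.002 tcp [ 0.5182 -0.1311  0.1356] t 4.8
```

Converted, -0.234 m is -9.36, -0.22 m is -8.8.

Call:
tcp_steps:
  steps: "0.0,-1.2,0.4,0,0,0,0 | 0.0,-2.8,0.92,0,0,0,0 | 0.0,-4.4,1.44,0,0,0,0 | 0.0,-6,2,0,0,0,0 | 0.0,-7.6,2.52,0,0,0,0 | 0.0,-8.8,2.92,0,0,0,0 | 0.0,-9.36,3.12,0,0,0,0 | 0.0,-9.36,3.12,0,0,0,0 | 0.0,-9.36,3.12,0,0,0,0 | 0.0,-9.36,3.12,0,0,0,0"

```text
clock: 5.8
tool_pos: [0.521, -0.3749, 0.1351]
eef_rot: [0.808, 0.589, 0.001, -0.001]
contact_force: [0.0, 1.2, -0.6]
opening: 0.421
finger_force: 15.0
```

```bash
python3 - <<'E'
from h import *
im,d=grab("wrist"); cv2.imwrite("pics/w3.png",im[...,::-1])
go([.52,-.378,.137],(-.95,.31))
E
```

```text
[-0.003  -0.0001 -0.0017] 0.004 tcp [ 0.521  -0.3752  0.1353] t 5.85
```

View pics/w3.png

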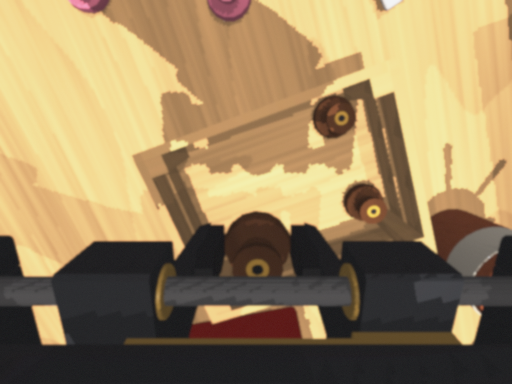

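The held knob is at (257,255), over the open part of the crate. The two stored knobs are at (335,117) and (365,205).

```bash
python3 - <<'E'
from h import *
for n in("top","scene"):
    p=cloud(load(n)).reshape(-1,3); q=p[:,:2]-[.52,-.378]; a=q@[.95,-.31]; b=q@[.31,.95]
    m=(p[:,2]>.085)&(p[:,2]<.35)&(abs(b)<.055)&(a<.2)&(a>-.2); print(n,m.sum(),a[m].min() if m.any() else '',np.sort(abs(a[m]))[:5])
E
```

```text
top 78 -0.07191741908888387 [0.07191742 0.17491902 0.17498497 0.17516682 0.17561908]
scene 205 0.17506124271831397 [0.17506124 0.17610011 0.17685598 0.17719451 0.17753979]
```

Call:
tcp_steps:
  steps: "0.0,-0.08,0,1.2,0,0,0 | 0.0,-0.08,0,2.8,0,0,0 | 0.0,-0.08,0,4,0,0,0 | 0.0,-0.08,0,4.2,0,0,0 | 0.0,-0.08,0,4.2,0,0,0 | 0.0,-0.08,0,4.2,0,0,0 | 0.6,-0.08,0,4.2,0,0,0 | 0.6,-0.08,0,4.2,0,0,0 | 0.6,-0.08,0,4.2,0,0,0 | 0.6,-0.08,0,4.2,0,0,0"

```text
clock: 6.85
tool_pos: [0.5199, -0.3802, 0.0312]
eef_rot: [0.809, 0.588, 0.0, 0.0]
contact_force: [0.4, 0.1, -0.3]
opening: 0.6
finger_force: 0.0
```

Call:
tcp_steps:
  steps: "0.6,0,0,-1.6,0,0,0 | 0.6,0,0,-3.6,0,0,0 | 0.6,0,0,-5.6,0,0,0 | 0.6,0,0,-7.6,0,0,0 | 0.6,0,0,-9.6,0,0,0 | 0.6,0,0,-11.6,0,0,0 | 0.6,0,0,-13.6,0,0,0 | 0.6,0,0,-15.6,0,0,0 | 0.3,0,0,-16.4,0,0,0 | 0.0,0,0,-16.4,0,0,0"

```text
clock: 7.85
tool_pos: [0.5204, -0.3812, 0.4447]
eef_rot: [0.809, 0.588, 0.001, 0.004]
contact_force: [-0.1, -0.6, -0.7]
opening: 0.44
finger_force: 0.0
```

```bash
python3 - <<'E'
from h import *
im,d=grab("wrist");z=load("wrist");c=cloud(z)
# tallness in crate at drop place
m=(abs(c[...,0]-.52)<.05)&(abs(c[...,1]+.378)<.05)&(c[...,2]>.02)&(c[...,2]<.07);p=c[m];print(len(p),p.mean(0) if len(p) else '')
go([.501,.0545,.45],(-.89,.45))
E
```

```text
238 [ 0.52180231 -0.38175551  0.03225708]
[ 0.4077 -0.1522 -0.0088] 0.154 tcp [ 0.5198 -0.3803  0.4418] t 7.9
```

The knob is in the crate, at (.522,-.382). Next I'll go and look at the press.

Call:
tcp_steps:
  steps: "0.0,1.6,-0.6,0,0,0,0.12 | 0.0,3.4,-1.28,0,0,0,0.24 | 0.0,5.2,-2,0,0,0,0.36 | 0.0,7,-2.68,0,0,0,0.48 | 0.0,8.8,-3.36,0,0,0,0.616 | 0.0,10.6,-4,0,0,0,0.616 | 0.0,12.4,-4.68,0,0,0,0.616 | 0.0,14.2,-5.36,0,0,0,0.616 | 0.0,15.6,-5.88,0,0,0,0.616 | 0.0,16.2,-6.08,0,0,0,0.616"

```text
clock: 8.9
tool_pos: [0.4983, 0.0571, 0.4384]
eef_rot: [0.85, 0.527, -0.002, -0.002]
contact_force: [0.3, -0.4, -0.2]
opening: 0.002
finger_force: 0.0
```

Call:
tcp_steps:
  steps: "0.0,0,0,0,0,0,0 | 0.0,0,0,0,0,0,0"

```text
clock: 9.1
tool_pos: [0.4994, 0.0512, 0.4394]
eef_rot: [0.852, 0.524, -0.002, -0.0]
contact_force: [-0.6, -0.7, 0.2]
opening: 0.007
finger_force: 0.0
```

```bash
python3 - <<'E'
from h import *
im,d=grab("wrist");cv2.imwrite("pics/w4.png",cv2.resize(im[...,::-1],(800,600),interpolation=cv2.INTER_CUBIC))
z=load("wrist");np.savez("wA.npz",**z)
q=np.load("press.npy")
for X in((0,0,.298),(.03,-.072,.215),(.021,-.047,.316),(-.1209,-.072,.3095),(-.1564,-.072,.332)):print(X,np.round(np.array(proj(z,[*(R.from_euler('z',q[2]).apply(X)[:2]+q[:2]),X[2]]))*1.5625))
E
```

```text
(0, 0, 0.298) [319.  56.]
(0.03, -0.072, 0.215) [433.  39.]
(0.021, -0.047, 0.316) [399.   5.]
(-0.1209, -0.072, 0.3095) [435. 263.]
(-0.1564, -0.072, 0.332) [436. 327.]
```

View pics/w4.png

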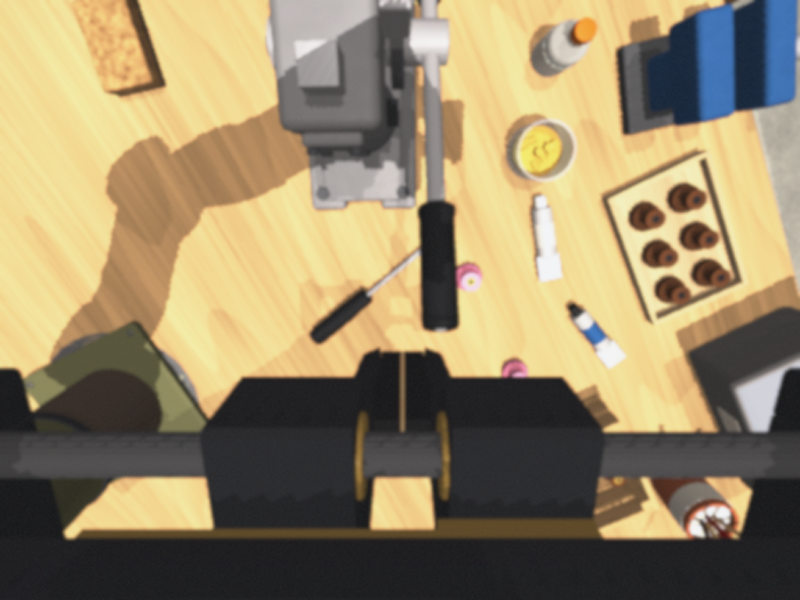

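The ram top is at (320,62), the lever hub at (431,40) and the grip runs from (436,203) to (440,326), all close to my model. The catch tab is out of frame, so I'll back off for a second view.

Call:
tcp_steps:
  steps: "0.0,-1.2,0,0,0,0,0 | 0.0,-2.8,0,0,0,0,0 | 0.0,-4,0,0,0,0,0 | 0.0,-4,0,0,0,0,0 | 0.0,-4,0,0,0,0,0 | 0.0,-4,0,0,0,0,0 | 0.0,-4,0,0,0,0,0"

```text
clock: 9.85
tool_pos: [0.4555, -0.0364, 0.4404]
eef_rot: [0.851, 0.524, -0.0, -0.0]
contact_force: [0.1, -0.4, -0.3]
opening: 0.004
finger_force: 0.0
```

```bash
python3 - <<'E'
from h import *
im,d=grab("wrist");z=load("wrist");np.savez("wB.npz",**z)
cv2.imwrite("pics/w5.png",cv2.resize(im[0:200,150:400,::-1],(750,600),interpolation=cv2.INTER_CUBIC))
E
```

```text
(no output)
```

View pics/w5.png

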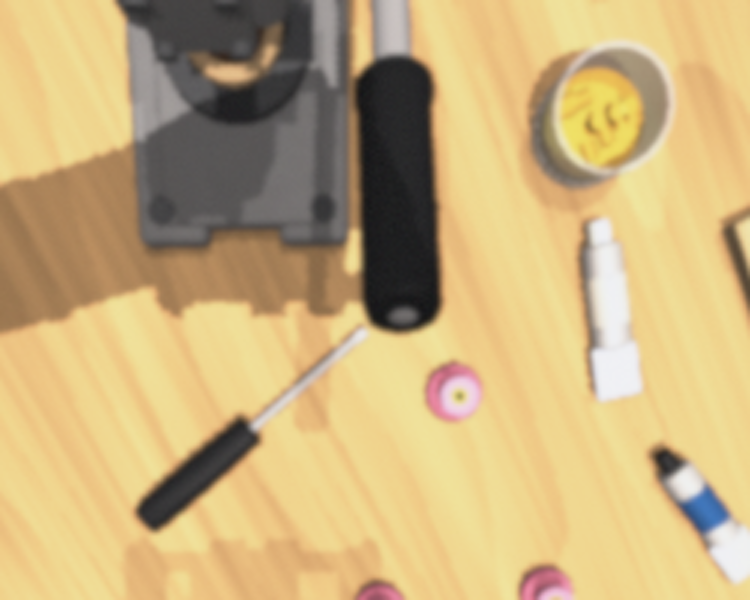

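View B shows the grip end at (284,105) full-frame and the press base's front corners at (197,81) and (265.7,80). The baseline is useful, so I'll refine the press fit with it.

```bash
python3 - <<'E'
from h import *
from scipy.optimize import least_squares
S,T,A,B=load("scene"),load("top"),np.load("wA.npz"),np.load("wB.npz"); k=1/1.5625
l=lambda r,y=-.072:(.03-r*np.cos(.56),y,.215+r*np.sin(.56))
obs=[(T,(0,0,.298),(198.2,206.6)),(S,(0,0,.298),(289.25,128)),(T,l(.22),(257.6,200)),(S,l(.22),(261.25,147)),(S,(.021,-.047,.316),(305,125.5)),
 (A,(0,0,.298),(320*k,62*k)),(A,l(.22),(440*k,325*k)),(A,l(.136),(436*k,204*k)),(B,l(.22),(284,105)),
 (B,(-.11,.066,'b'),(197,81)),(B,(-.11,-.066,'b'),(265.7,80)),(A,(-.11,.066,'b'),(314*k,206*k)),(A,(-.11,-.066,'b'),(414*k,207*k))]
def f(q):
    o=[]
    for z,X,px in obs:
        X=(X[0],X[1],q[3] if X[2]=='b' else X[2]); w=1.5 if z in(A,B) else 1
        o.append((np.array(proj(z,[*(R.from_euler('z',q[2]).apply(X)[:2]+q[:2]),X[2]]))-px))
    return np.concatenate(o)
f0=f
r=least_squares(f,[.517,.193,1.1,.02],loss='soft_l1');print(r.x,f(r.x).reshape(-1,2).round(1).tolist())
np.save("press.npy",r.x)
print("ramtri",tri((T,198.2,206.6),(S,289.25,128),(A,320*k,62*k)),"end",tri((A,440*k,325*k),(B,284,105)),tri((T,257.6,200),(S,261.25,147),(A,440*k,325*k),(B,284,105)))
E
```

```text
Traceback (most recent call last):
ValueError: The truth value of an array with more than one element is ambiguous. Use a.any() or a.all()
```

```bash
cat >> h.py <<'E'
def pw(X,q=None):
    q=np.load("press.npy") if q is None else q
    return np.array([*(R.from_euler('z',q[2]).apply(X)[:2]+q[:2]),X[2]])
E
python3 - <<'E'
from h import *
from scipy.optimize import least_squares
S,T,A,B=[dict(x) for x in(load("scene"),load("top"),np.load("wA.npz"),np.load("wB.npz"))]; k=1/1.5625
l=lambda r,y=-.072:(.03-r*np.cos(.56),y,.215+r*np.sin(.56))
obs=[(T,(0,0,.298),(198.2,206.6)),(S,(0,0,.298),(289.25,128)),(T,l(.22),(257.6,200)),(S,l(.22),(261.25,147)),(S,(.021,-.047,.316),(305,125.5)),
 (A,(0,0,.298),(320*k,62*k)),(A,l(.22),(440*k,325*k)),(A,l(.136),(436*k,204*k)),(B,l(.22),(284,105)),
 (B,(-.11,.066,'b'),(197,81)),(B,(-.11,-.066,'b'),(265.7,80)),(A,(-.11,.066,'b'),(314*k,206*k)),(A,(-.11,-.066,'b'),(414*k,207*k))]
f=lambda q:np.concatenate([np.array(proj(z,pw((X[0],X[1],q[3] if X[2]=='b' else X[2]),q)))-px for z,X,px in obs])
r=least_squares(f,[.517,.193,1.1,.02],loss='soft_l1');print(r.x,f(r.x).reshape(-1,2).round(1).tolist())
np.save("press.npy",r.x)
print("ramtri",tri((T,198.2,206.6),(S,289.25,128),(A,320*k,62*k)),"end",tri((A,440*k,325*k),(B,284,105)),tri((T,257.6,200),(S,261.25,147),(A,440*k,325*k),(B,284,105)))
print("tab",pw((.018,-.047,.3)),"handle",pw((-.1209,-.072,.31)))
q=r.x[2]; go(pw((-.035,-.047,.37)),(-np.sin(q),np.cos(q)))
E
```

```text
[0.5160702  0.19209849 1.10750745 0.01233116] [[-0.3, -1.0], [-0.1, -0.8], [-0.8, 0.2], [-0.5, -1.2], [-0.4, 0.9], [-0.9, -1.3], [0.0, 2.2], [0.4, 0.6], [0.0, -0.6], [0.4, 0.0], [0.5, 0.8], [-0.5, 0.6], [1.1, -0.3]]
ramtri [0.51534501 0.19227915 0.29409775] end [0.51094767 0.0192991  0.32448374] [0.51140665 0.01936678 0.32799493]
tab [0.56615989 0.18719711 0.3       ] handle [0.52645118 0.05176658 0.31      ]
[ 0.1965 -0.0014  0.0704] -0.003 tcp [ 0.4554 -0.0363  0.4404] t 9.9
```

Call:
tcp_steps:
  steps: "0.0,1.6,0,0,0,0,0 | 0.0,3.2,0,0,0,0,0 | 0.0,4.8,0,0,0,0,0 | 0.0,6.4,0,0,0,0,0 | 0.0,7.6,0,1.2,0,0,0 | 0.0,7.84,0,2.4,0,0,0 | 0.0,7.84,0,2.8,0,0,0 | 0.0,7.84,0,2.8,0,0,0 | 0.0,7.84,0,2.8,0,0,0 | 0.0,7.84,0,2.8,0,0,0"

```text
clock: 10.9
tool_pos: [0.5443, 0.137, 0.3725]
eef_rot: [0.852, 0.523, 0.002, 0.001]
contact_force: [0.0, -0.1, -0.6]
opening: 0.004
finger_force: 0.0
```

```bash
python3 - <<'E'
from h import *
q=np.load("press.npy")[2]; go(pw((-.03,-.047,.292)),(-np.sin(q),np.cos(q)))
s=get_state();print(s["q"].round(2))
E
```

```text
[ 0.0065 -0.0031  0.0805] -0.006 tcp [0.5443 0.137  0.3725] t 10.9
[-0.49  0.47  0.26  1.58 -0.13  1.1  -0.67]
```

Converted, 0.08 m is 3.2, 0.06 m is 2.4.

Call:
tcp_steps:
  steps: "0.0,0.12,-0.12,1.2,0,0,0 | 0.0,0.24,-0.12,2.4,0,0,0 | 0.0,0.24,-0.12,3.2,0,0,0 | 0.0,0.24,-0.12,3.2,0,0,0 | 0.0,0.6,-0.12,3.2,0,0,0 | 0.0,1,-0.12,3.2,0,0,0 | 0.0,1.4,-0.12,3.2,0,0,0 | 0.0,1.8,-0.12,3.2,0,0,0 | 0.0,2,-0.12,3.2,0,0,0 | 0.0,2,-0.12,3.2,0,0,0"

```text
clock: 11.9
tool_pos: [0.5613, 0.1789, 0.2915]
eef_rot: [0.852, 0.523, -0.005, 0.002]
contact_force: [-9.1, -11.6, 10.7]
opening: 0.005
finger_force: 6.8
```

Call:
tcp_steps:
  steps: "0.0,0.24,0,-0.08,0,0,0 | 0.0,0.48,0,-0.2,0,0,0 | 0.0,0.72,0,-0.4,0,0,0 | 0.0,0.96,0,-0.52,0,0,0 | 0.0,1.2,0,-0.64,0,0,0 | 0.0,1.4,0,-0.72,0,0,0 | 0.0,1.6,0,-0.8,0,0,0 | 0.0,1.8,0,-0.88,0,0,0 | 0.0,1.8,0,-0.88,0,0,0 | 0.0,1.8,0,-0.88,0,0,0"

```text
clock: 12.9
tool_pos: [0.586, 0.2282, 0.3212]
eef_rot: [0.851, 0.525, 0.007, -0.001]
contact_force: [-8.4, 1.0, 34.9]
opening: 0.002
finger_force: 15.3
```

```bash
python3 - <<'E'
from h import *
q=np.load("press.npy"); s=get_state(); print("press frame",R.from_euler('z',-q[2]).apply(s["tool_pos"]-[q[0],q[1],0]))
im,d=grab("scene"); z=load("scene")
cv2.imwrite("pics/s2.png",cv2.resize(im[80:200,230:350,::-1],(600,600),interpolation=cv2.INTER_CUBIC))
E
```

```text
press frame [ 0.06360895 -0.0464375   0.32115986]
```

View pics/s2.png

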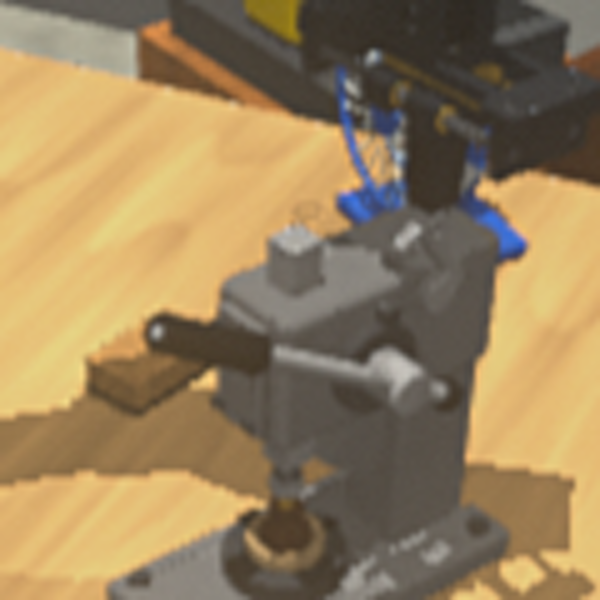

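The catch (crop (415,255)) now lies folded back behind the fingers, and the lever is still up with its grip at (210,340). I'll lift off and go to the grip.

Call:
tcp_steps:
  steps: "0.0,0,0,-0.8,0,0,0 | 0.0,0,0,-2,0,0,0 | 0.0,-0.8,0,-2.6,0,0,0 | 0.0,-2.4,0.4,-2.6,0,0,0 | 0.0,-4,0.8,-2.6,0,0,0 | 0.0,-5.6,1,-2.6,0,0,0 | 0.0,-6.8,1,-2.6,0,0,0 | 0.0,-7.4,1,-2.6,0,0,0 | 0.0,-7.4,1,-2.6,0,0,0 | 0.0,-7.4,1,-2.6,0,0,0"

```text
clock: 13.95
tool_pos: [0.5234, 0.0496, 0.3779]
eef_rot: [0.851, 0.525, 0.001, -0.0]
contact_force: [-0.1, -0.1, -0.3]
opening: 0.006
finger_force: 0.0
```

```bash
python3 - <<'E'
from h import *
q=np.load("press.npy"); s=get_state(); print("press frame",R.from_euler('z',-q[2]).apply(s["tool_pos"]-[q[0],q[1],0]))
for j in(0,.2,.4,.6,.8,1.05):
    a=.56-j; u=np.array([-np.cos(a),0,np.sin(a)]); n=np.array([np.sin(a),0,np.cos(a)])
    p=np.array([.03,-.072,.215])+.178*u; p[2]+=.012/np.cos(a); print(j,p.round(4)); go(pw(p))
E
```

```text
press frame [-0.12423601 -0.07020966  0.37790095]
0 [-0.1208 -0.072   0.3237]
[0.0033 0.0018 0.0542] tcp [0.5234 0.0496 0.3779] t 13.95
0.2 [-0.1366 -0.072   0.2905]
[-0.0125  0.0018  0.0874] tcp [0.5234 0.0496 0.3779] t 13.95
0.4 [-0.1457 -0.072   0.2555]
[-0.0217  0.0018  0.1223] tcp [0.5234 0.0496 0.3779] t 13.95
0.6 [-0.1479 -0.072   0.2199]
[-0.0239  0.0018  0.158 ] tcp [0.5234 0.0496 0.3779] t 13.95
0.8 [-0.1429 -0.072   0.185 ]
[-0.019   0.0018  0.1928] tcp [0.5234 0.0496 0.3779] t 13.95
1.05 [-0.1271 -0.072   0.1448]
[-0.0032  0.0017  0.2331] tcp [0.5234 0.0496 0.3779] t 13.95
```

Call:
tcp_steps:
  steps: "0.0,-0.2,0.08,0.8,0,0,0 | 0.0,-0.4,0.08,1.6,0,0,0 | 0.0,-0.44,0.08,2.2,0,0,0 | 0.0,-0.48,0.08,2.8,0,0,0 | 0.0,-0.56,0.08,3.4,0,0,0 | 0.0,-0.64,0.08,4,0,0,0 | 0.0,-0.72,0.08,4.6,0,0,0 | 0.0,-0.76,0.08,5.2,0,0,0 | 0.0,-0.8,0.08,5.6,0,0,0 | 0.0,-0.8,0.08,5.6,0,0,0"

```text
clock: 14.95
tool_pos: [0.5162, 0.03, 0.2369]
eef_rot: [0.851, 0.525, 0.0, -0.0]
contact_force: [-0.4, -0.0, 3.5]
opening: 0.005
finger_force: 2.1
```

Call:
tcp_steps:
  steps: "0.0,0,0,0.4,0,0,0 | 0.0,0,0,0.8,0,0,0 | 0.0,0,0,1.2,0,0,0 | 0.0,0,0,1.6,0,0,0 | 0.0,0,0,2,0,0,0 | 0.0,0.12,0,2.4,0,0,0 | 0.0,0.2,0,2.72,0,0,0 | 0.0,0.2,0,3,0,0,0 | 0.0,0.2,0,3,0,0,0 | 0.0,0.2,0,3,0,0,0"

```text
clock: 15.95
tool_pos: [0.5191, 0.0354, 0.1636]
eef_rot: [0.851, 0.525, 0.002, -0.0]
contact_force: [-0.8, 0.3, 9.0]
opening: 0.005
finger_force: 4.2
```

```bash
python3 - <<'E'
from h import *
q=np.load("press.npy"); s=get_state(); print("press frame",R.from_euler('z',-q[2]).apply(s["tool_pos"]-[q[0],q[1],0]),s["contact_force"])
E
```

```text
press frame [-0.13882751 -0.07278311  0.16364396] [-0.78169488  0.32972049  8.98828707]
```

Units first: shifts go in units of 25 mm and turns go in units of 0.25 rad. So 0.006 m is 0.24, 0.003 m is 0.12.

Call:
tcp_steps:
  steps: "0.0,0,0,0.12,0,0,0 | 0.0,0,0,0.24,0,0,0 | 0.0,0,0,0.24,0,0,0 | 0.0,0,0,0.24,0,0,0 | 0.0,0,0,0.24,0,0,0"

```text
clock: 16.45
tool_pos: [0.5197, 0.0363, 0.158]
eef_rot: [0.851, 0.525, 0.003, -0.0]
contact_force: [0.1, 1.4, 10.5]
opening: 0.008
finger_force: 4.2
```

```bash
python3 - <<'E'
from h import *
q=np.load("press.npy"); s=get_state(); print("press frame",R.from_euler('z',-q[2]).apply(s["tool_pos"]-[q[0],q[1],0]))
old=dict(load("scene")); im,d=grab("scene"); z=load("scene")
print("ram top z",proj(z,pw((0,0,.298)))[1],proj(z,pw((0,0,.281)))[1])
cv2.imwrite("pics/s3.png",cv2.resize(im[110:330,130:400,::-1],(736,600),interpolation=cv2.INTER_CUBIC))
E
```

```text
press frame [-0.13779864 -0.07287055  0.15804971]
ram top z 127.17981430760692 131.9094571079805
```

View pics/s3.png

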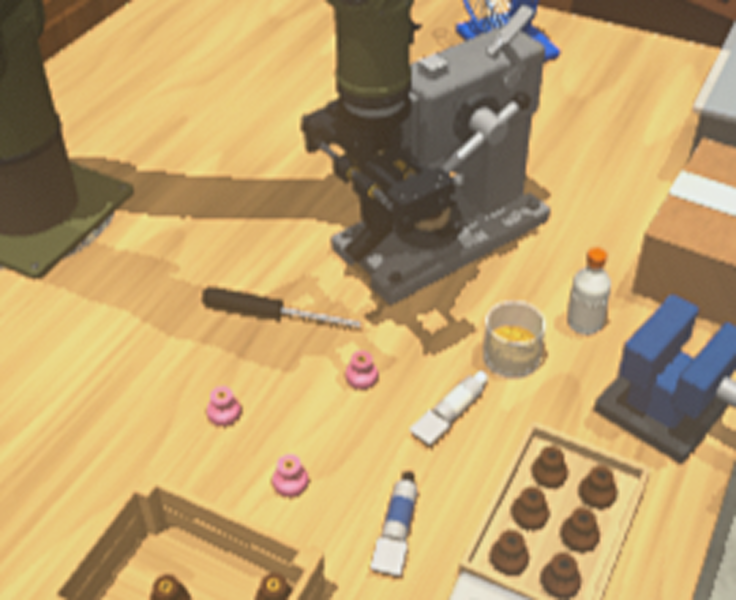

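The lever hangs down under the fingers at (450,165), the ram is sunk at (432,65) and the catch leans back at (510,30). The knob is in the crate at (168,585), and the pink knobs, tubes and screwdriver have not moved.

```bash
python3 -c "
from plant import *
print(finish_job())"
```

```text
the job is handed in; nothing more can be done
None
```

I handed the job in at about 16.5 s: the finished knob is in the crate, the catch was flipped back before the lever moved, and the lever is held down at an estimated 0.98 rad with about 10 N at the grip; I judged the insert flush from that angle (flush is about 0.8) because the gripper hid it from the camera.

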